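# Stand the pump over the hidden rail of the controller cover

## Task

The thin sheet cover of the controller housing is held up firmly between its two ends only by one stiff cross-rail hidden underneath. With closed fingertips press gently along the cover to feel where the rail is, without denting the sheet, and then pick up the small peristaltic pump and set it down gently on the cover, centred over the rail and lengthways along it, so that it stands level and the sheet does not sag under it. Leave the other things on the bench where they are.

Things in the scene. Friction and masses are not known exactly. Their poses are not given: they have to be found in the camera images.
- housing: Low controller housing fixed on the bench: cream sheet-metal box 200 mm deep (its x), 370 mm long (its y), a grey moulded cap 35 mm long at either end, 8 mm higher than the cover, and between the caps a thin flat sheet cover, 300 mm long, 200 mm deep, its top 110 mm above the bench. The cover rests on the end caps, on soft foam along its front and back edges and on one hidden stiff cross-rail. Origin: centre of the underside, z up.
- cover_mid (a point): Centre of the cover's top face, half-way between the end caps; axes as the housing's (x depth, y length, z up). The hidden rail runs under the whole depth (along x), is 40 mm wide (along y), and its middle lies up to 75 mm either side of this point along y; nothing shows where. More than 30 N from the fingers dents the sheet; the pump must never sink over 3.5 mm with it or bear on it with over 35 N.
- cover_end (a point): Middle of the cover's +y end at the end cap, 150 mm from cover_mid along y, top face. Away from supports the sheet yields to closed fingertips 1.5 to 2 mm per newton at first, 1 mm per newton at 4 mm deep, anywhere along the depth; over the rail only 0.1 mm per newton. It stiffens over some 15 to 30 mm beside the rail, alike on both sides, and within 30 mm of the end caps (which tell nothing of the rail).
- pump_mid (a point): Small cream peristaltic pump, 0.7 to 1 kg, standing on the bench. Body 92 mm long (its x), 56 mm wide (its y), upright sides 6 to 78 mm above its underside, a low knob up to 86 mm; round grey roller head at the -x end, black motor at the +x end, 146 mm long in all. This point: mid-body, 43 mm above the underside, near its centre of mass; z up. Grasp across the 56 mm from above.
- pump_foot (a point): Middle of the underside of the pump's rubber foot plate (90 mm along its x, 40 mm along its y); axes as pump_mid. Away from the supports the pump sinks 4 to 6 mm with the sheet, centred over the rail less than 0.5 mm; more than about 10 mm off the rail's middle it leans.
- beaker: Bystander: glass beaker, 72 mm across, 95 mm high, beside the housing on the side away from the pump; origin: centre of its underside.

How it is judged:
By the outcome, as a careful person would: the job done as asked, in the order asked, and still so for the second after the job is handed in, with the robot touching nothing.
It also fails if it takes over 72 s, if anything falls off the work surface, if the arm or the gripper's body presses on something with over 40 N, if the wrist force passes 120 N, or if a joint passes its speed limit or range.

## Robot

A 6-joint arm with a two-finger parallel gripper is mounted at the origin on the work surface. World frame = base frame: x ahead of the robot, y to its left, z up, the work surface at z = 0. Lengths are in m, angles in degrees, forces in N, time in s.
With the tool pointing down it reaches from about 0.325 to 0.925 m from the base axis. Payload 3.1 kg.
Tool frame: the origin (TCP) lies at the very end of the fingers, on their centre line; the grasp point (between the pads) lies 19 mm behind it; z points along the fingers, y is the line along which they close (so a half turn about z gives the same grasp; the last joint's range is limited). The gripper opens to 85 mm and grips with 20 to 120 N. Pads are 22 mm wide; open, the fingers measure 114 mm over their backs; the gripper's body (76 mm by 85 mm) begins 54 mm behind the grasp point. The pads swing forward as they close: fully open they stand 13 mm farther back than shut.
Start: joints at [-81.944, 12.427, 92.441, -0, 75.132, -6.429], TCP at [0.156, -0.605, 0.231] pointing down, gripper open.
Joint ranges: [-157.48, 157.48], [-44.54, 120.13], [17.64, 146.25], [-64.5, 244.5], [7.68, 150.69], [-147.95, 147.95]. Speed limits (degrees/s): [159.86, 159.86, 180, 180, 180, 180].

## Interface

Orientations are given as [roll, pitch, yaw] about the fixed x, y, z axes, in that order (R = Rz(yaw) Ry(pitch) Rx(roll)).
In Python, from rig import manip, viewer, ticket gives the robot as it stands.
- The arm moves only by the tool move_arm, never from a script. Its argument "steps" is a list of rows, each an object of numbers: "hand": the closure, from 0 (fully open) to 1 (shut); "x", "y", "z": the shift along the tool's x, y, z in m; "turn": the turn about the tool's z in rad. A call has exactly 5 rows; each row shifts and turns the commanded pose from where the row before left it, along the tool's axes as they then stand; what a row does not reach is not made up. A row lasts 1/10 s, in which the tool goes at most 50 mm and 8.59 degrees, less where a joint would pass 70% of its speed; a pose out of reach is approached as far as the arm can. A call is refused whole if a number of a shift passes 0.05 or a number of a turn 0.15, either way. A call with a gripper value outside its range is refused whole. The fingers move at their own pace and stop on an object; "newtons" is the grip in N (left out, the last holds). Time passes only in rows, so rows that do not move let the fingers close, or fill a call up. It gives the time, the measured TCP pose, the force, the opening and the grip force at its end, in the units of the state.
- manip.state(): the state, without advancing time (a new reading comes with each control period).
- viewer.grab_frame(name): name is "scene" or "top" or "wrist"; returns a dict with "frame" (480x640x3 uint8, blue, green, red), "fx", "fy", "cx", "cy" (pixels), "world_from_camera" (4x4, takes a point from camera to world coordinates). Camera axes: x right, y down, z forward; pixel columns grow to the right and rows downward; lengths in m; the calibration is good to about 2 mm. A picture is of the moment at which its call begins. There is no depth.
- ticket.hand_in(): hands the job in; it is judged then, once.
The state is a dict: "time": time; "q": joint angles; "joint_vel": joint speeds; "joint_torque": joint torques, N m; "tcp_pos": TCP position; "ee_rot": TCP orientation; "wrist_force": force on the tool from outside, world axes, zero at the start; "ft_torque": the same for the moment, N m; "grip_width": finger opening in m; "grasp_force": force on a finger pad.
Only numpy, scipy, OpenCV 4.12 (cv2) and the standard library are available. Lean on these libraries where they do the work, as an engineer would, in place of code of your own. Each camera call takes 0.05 s, during which the arm holds its last target. There are 200 camera calls.

## Working session

There is one attempt and no reset: what is moved stays moved. The work goes in short steps, Python scripts to look and compute and a tool call to move; the robot and the scene stay as the last step left them, time stands still between calls to the robot, and variables do not carry over. Pictures are saved under pics/ and viewed, at most 10 in all, crops included, and the job is handed in when it is done.

Besides the shell and the picture viewer there is one more tool, called after "Emit:" in YAML: its name, and indented under it one key for each argument. move_arm: Moves the arm, as the interface text tells. Its arguments: {"type":"object","properties":{"steps":{"type":"array","items":{"type":"object","properties":{"hand":{"type":"number"},"x":{"type":"number"},"y":{"type":"number"},"z":{"type":"number"},"turn":{"type":"number"}}}},"newtons":{"type":"number"}},"required":["steps"]}

```bash
mkdir -p pics; python3 - <<'E'
from rig import manip, viewer
import cv2,numpy as np
s=manip.state(); print({k:np.round(s[k],3).tolist() for k in('time','tcp_pos','ee_rot','wrist_force','grip_width')})
for n in('scene','top'):
    f=viewer.grab_frame(n); cv2.imwrite(f'pics/{n}1.png',f['frame']); print(n,f['fx'],f['cx'],f['cy'],np.round(f['world_from_camera'],3).tolist())
E
```

```text
{'time': 0.0, 'tcp_pos': [0.156, -0.604, 0.23], 'ee_rot': [-179.863, -0.015, 14.483], 'wrist_force': [0.017, -0.76, -0.964], 'grip_width': 0.086}
scene 483.57568543625115 314.81582598452655 235.46956245209688 [[-0.673, 0.625, -0.396, 0.887], [0.739, 0.557, -0.378, 0.326], [-0.016, -0.547, -0.837, 0.821], [0.0, 0.0, 0.0, 1.0]]
top 477.28876666170953 319.2910329008747 234.7669963793999 [[-0.001, -0.987, 0.159, 0.369], [-1.0, 0.002, 0.001, -0.018], [-0.002, -0.159, -0.987, 1.092], [0.0, 0.0, 0.0, 1.0]]
```

View pics/top1.png

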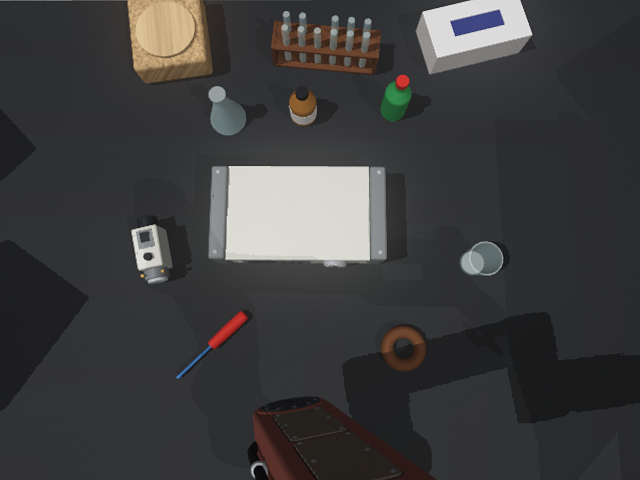

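View pics/scene1.png

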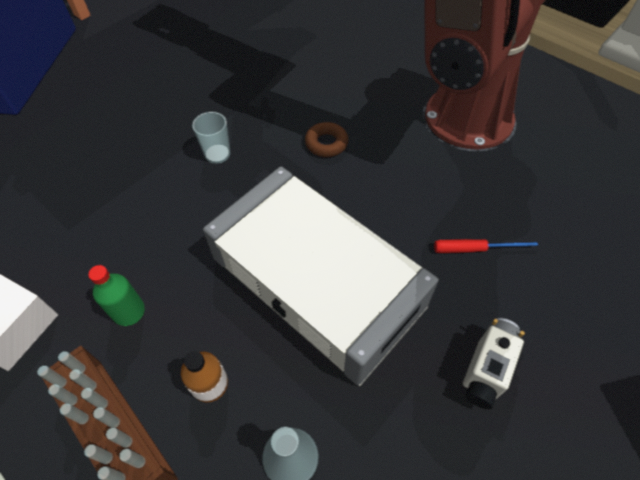

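The top view shows the housing (cover corners about (228,167), (370,167), (371,260), (226,260)). The pump is at about (150,250), with its black motor up (+x) and its grey head down. The beaker is at (483,259). The scene view agrees.

```bash
cat > h.py <<'E'
import numpy as np,cv2
from rig import manip,viewer
def ray(f,uv,z):
    uv=np.atleast_2d(np.float64(uv)); T=np.array(f['world_from_camera'])
    d=np.c_[(uv[:,0]-f['cx'])/f['fx'],(uv[:,1]-f['cy'])/f['fy'],np.ones(len(uv))]@T[:3,:3].T
    return T[:3,3]+d*((z-T[2,3])/d[:,2])[:,None]
def big(m,roi=None):
    m=m.astype(np.uint8)
    if roi: k=np.zeros_like(m); x0,y0,x1,y1=roi; k[y0:y1,x0:x1]=1; m=m*k
    c=cv2.findContours(m,cv2.RETR_EXTERNAL,cv2.CHAIN_APPROX_NONE)[0]
    return max(c,key=cv2.contourArea)
def rect(f,c,z):
    p=ray(f,c[:,0],z)[:,:2]; return cv2.minAreaRect((p*1000).astype(np.float32))
E
python3 - <<'E'
from h import *
f=viewer.grab_frame('top'); b=f['frame'].astype(int); g=b.min(2)
for nm,roi,z,t in(('cover',(205,150,395,270),.11,190),('pump',(110,200,190,300),.078,150)):
    c=big(g>t,roi); print(nm,rect(f,c,z),cv2.boundingRect(c))
m=f['frame'][195:300,100:200]; cv2.imwrite('pics/p.png',cv2.resize(m,None,fx=5,fy=5,interpolation=cv2.INTER_CUBIC))
E
```

```text
cover ((576.113525390625, 28.541603088378906), (297.2404479980469, 198.46597290039062), 89.43101501464844) (226, 166, 144, 94)
pump ((506.84588623046875, 354.4736328125), (90.24478149414062, 52.26575469970703), 12.70862865447998) (132, 225, 30, 45)
```

View pics/p.png

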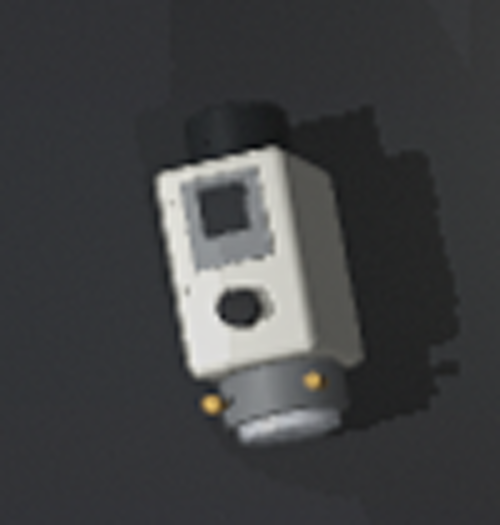

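The pump centre is about (0.507, 0.354) at yaw ≈12°. The cover centre is about (0.576, 0.0285) at yaw ≈-0.6°. I'll turn square to the housing, close the fingers and go above the cover.

Emit:
move_arm:
  steps:
    - {"hand":1,"turn":0.13}
    - {"hand":1,"turn":0.13}
    - {"hand":1,"x":0.03,"y":-0.039}
    - {"hand":1,"x":0.03,"y":-0.039}
    - {"hand":1,"x":0.03,"y":-0.039}
  newtons: 60

```text
invalid input
```

Emit:
move_arm:
  steps:
    - {"hand":1,"x":0.03,"y":-0.039}
    - {"hand":1,"x":0.03,"y":-0.039}
    - {"hand":1,"x":0.03,"y":-0.039}
    - {"hand":1,"x":0.03,"y":-0.039}
    - {"hand":1,"x":0.03,"y":-0.039}

```text
invalid input
```

Emit:
move_arm:
  steps:
    - {"hand":1,"x":0.03,"y":-0.039}
    - {"hand":1,"x":0.03,"y":-0.039}
    - {"hand":1,"x":0.03,"y":-0.039}
    - {"hand":1,"x":0.03,"y":-0.039}
    - {"hand":1,"x":0.03,"y":-0.039}

```text
invalid input
```

Emit:
move_arm:
  steps:
    - {"hand":1}
    - {"hand":1}
    - {"hand":1,"z":0.04}
    - {"hand":1,"z":0.03}
    - {"hand":1}

```text
invalid input
```

Emit:
move_arm:
  steps:
    - {"hand":1,"x":0,"y":0,"z":0,"turn":0.13}
    - {"hand":1,"x":0,"y":0,"z":0,"turn":0.13}
    - {"hand":1,"x":0.03,"y":-0.039,"z":0,"turn":0}
    - {"hand":1,"x":0.03,"y":-0.039,"z":0,"turn":0}
    - {"hand":1,"x":0.03,"y":-0.039,"z":0,"turn":0}
  newtons: 60

```text
time: 0.65
tcp_pos: [0.2476, -0.4873, 0.2307]
ee_rot: [-179.9, 0.0, -0.5]
wrist_force: [0.6, 0.4, -0.1]
grip_width: 0.0122
grasp_force: 0.0
```

Emit:
move_arm:
  steps:
    - {"hand":1,"x":0.03,"y":-0.039,"z":0,"turn":0}
    - {"hand":1,"x":0.03,"y":-0.039,"z":0,"turn":0}
    - {"hand":1,"x":0.03,"y":-0.039,"z":0,"turn":0}
    - {"hand":1,"x":0.03,"y":-0.039,"z":0,"turn":0}
    - {"hand":1,"x":0.03,"y":-0.039,"z":0,"turn":0}

```text
time: 1.15
tcp_pos: [0.3993, -0.293, 0.2312]
ee_rot: [180.0, -0.0, -0.4]
wrist_force: [1.0, -1.6, -0.2]
grip_width: 0.0
grasp_force: 0.0
```

Emit:
move_arm:
  steps:
    - {"hand":1,"x":0.03,"y":-0.039,"z":0,"turn":0}
    - {"hand":1,"x":0.03,"y":-0.039,"z":0,"turn":0}
    - {"hand":1,"x":0.03,"y":-0.039,"z":0,"turn":0}
    - {"hand":1,"x":0.03,"y":-0.039,"z":0,"turn":0}
    - {"hand":1,"x":0.03,"y":-0.039,"z":0,"turn":0}

```text
time: 1.65
tcp_pos: [0.5507, -0.099, 0.2311]
ee_rot: [180.0, 0.0, -0.4]
wrist_force: [0.4, -0.5, 0.6]
grip_width: -0.0001
grasp_force: 0.0
```

Emit:
move_arm:
  steps:
    - {"hand":1,"x":0.03,"y":-0.039,"z":0,"turn":0}
    - {"hand":1,"x":0,"y":0,"z":0.045,"turn":0}
    - {"hand":1,"x":0,"y":0,"z":0.045,"turn":0}
    - {"hand":1,"x":0,"y":0,"z":0.02,"turn":0}
    - {"hand":1,"x":0,"y":0,"z":0,"turn":0}

```text
time: 2.15
tcp_pos: [0.5762, -0.061, 0.1161]
ee_rot: [-179.9, 0.6, -0.4]
wrist_force: [-0.0, 0.3, 0.2]
grip_width: 0.0002
grasp_force: 0.0
```

Emit:
move_arm:
  steps:
    - {"hand":1,"x":0,"y":0,"z":0,"turn":0}
    - {"hand":1,"x":0,"y":0,"z":0,"turn":0}
    - {"hand":1,"x":0,"y":0,"z":0,"turn":0}
    - {"hand":1,"x":0,"y":0,"z":0,"turn":0}
    - {"hand":1,"x":0,"y":0,"z":0,"turn":0}

```text
time: 2.65
tcp_pos: [0.5809, -0.0624, 0.1225]
ee_rot: [180.0, -0.1, -0.4]
wrist_force: [0.7, -0.3, 0.1]
grip_width: -0.0001
grasp_force: 0.0
```

Emit:
move_arm:
  steps:
    - {"hand":1,"x":0,"y":0,"z":0.004,"turn":0}
    - {"hand":1,"x":0,"y":0,"z":0.003,"turn":0}
    - {"hand":1,"x":0,"y":0,"z":0.002,"turn":0}
    - {"hand":1,"x":0,"y":0,"z":0,"turn":0}
    - {"hand":1,"x":0,"y":0,"z":0,"turn":0}

```text
time: 3.15
tcp_pos: [0.5801, -0.0622, 0.112]
ee_rot: [-180.0, 0.0, -0.4]
wrist_force: [0.3, 0.3, 0.0]
grip_width: 0.0001
grasp_force: 0.0
```

Emit:
move_arm:
  steps:
    - {"hand":1,"x":0,"y":0,"z":0.001,"turn":0}
    - {"hand":1,"x":0,"y":0,"z":0.001,"turn":0}
    - {"hand":1,"x":0,"y":0,"z":0.001,"turn":0}
    - {"hand":1,"x":0,"y":0,"z":0,"turn":0}
    - {"hand":1,"x":0,"y":0,"z":0,"turn":0}

```text
time: 3.65
tcp_pos: [0.5803, -0.0622, 0.1093]
ee_rot: [-180.0, 0.0, -0.4]
wrist_force: [0.4, 0.6, 0.2]
grip_width: -0.0002
grasp_force: 0.1
```

Emit:
move_arm:
  steps:
    - {"hand":1,"x":0,"y":0,"z":0.001,"turn":0}
    - {"hand":1,"x":0,"y":0,"z":0.001,"turn":0}
    - {"hand":1,"x":0,"y":0,"z":0,"turn":0}
    - {"hand":1,"x":0,"y":0,"z":0,"turn":0}
    - {"hand":1,"x":0,"y":0,"z":0,"turn":0}

```text
time: 4.15
tcp_pos: [0.5804, -0.0622, 0.1075]
ee_rot: [180.0, -0.0, -0.4]
wrist_force: [-0.7, 0.2, 2.3]
grip_width: -0.0005
grasp_force: 0.7
```

Free sheet here (≈2 N at 2.5 mm). I'll dip every 20 mm along +y, to about 2 mm deep.

Emit:
move_arm:
  steps:
    - {"hand":1,"x":0,"y":0,"z":-0.005,"turn":0}
    - {"hand":1,"x":0,"y":-0.02,"z":0,"turn":0}
    - {"hand":1,"x":0,"y":0,"z":0.0025,"turn":0}
    - {"hand":1,"x":0,"y":0,"z":0.0015,"turn":0}
    - {"hand":1,"x":0,"y":0,"z":0,"turn":0}

```text
time: 4.65
tcp_pos: [0.5803, -0.0424, 0.1081]
ee_rot: [-180.0, 0.0, -0.4]
wrist_force: [0.1, 0.7, 0.4]
grip_width: -0.0002
grasp_force: 0.5
```

Emit:
move_arm:
  steps:
    - {"hand":1,"x":0,"y":0,"z":-0.004,"turn":0}
    - {"hand":1,"x":0,"y":-0.02,"z":0,"turn":0}
    - {"hand":1,"x":0,"y":0,"z":0.0025,"turn":0}
    - {"hand":1,"x":0,"y":0,"z":0.0015,"turn":0}
    - {"hand":1,"x":0,"y":0,"z":0,"turn":0}

```text
time: 5.15
tcp_pos: [0.5804, -0.0227, 0.1081]
ee_rot: [180.0, 0.0, -0.4]
wrist_force: [-1.1, 0.6, 1.1]
grip_width: 0.0
grasp_force: 0.5
```

Emit:
move_arm:
  steps:
    - {"hand":1,"x":0,"y":0,"z":-0.004,"turn":0}
    - {"hand":1,"x":0,"y":-0.02,"z":0,"turn":0}
    - {"hand":1,"x":0,"y":0,"z":0.0025,"turn":0}
    - {"hand":1,"x":0,"y":0,"z":0.0015,"turn":0}
    - {"hand":1,"x":0,"y":0,"z":0,"turn":0}

```text
time: 5.65
tcp_pos: [0.5806, -0.0026, 0.1081]
ee_rot: [180.0, 0.0, -0.4]
wrist_force: [-0.7, 1.4, 1.5]
grip_width: -0.0003
grasp_force: 0.5
```

Emit:
move_arm:
  steps:
    - {"hand":1,"x":0,"y":0,"z":-0.004,"turn":0}
    - {"hand":1,"x":0,"y":-0.02,"z":0,"turn":0}
    - {"hand":1,"x":0,"y":0,"z":0.0025,"turn":0}
    - {"hand":1,"x":0,"y":0,"z":0.0015,"turn":0}
    - {"hand":1,"x":0,"y":0,"z":0,"turn":0}

```text
time: 6.15
tcp_pos: [0.5807, 0.0174, 0.1081]
ee_rot: [180.0, 0.0, -0.4]
wrist_force: [1.0, 0.0, 0.9]
grip_width: -0.0001
grasp_force: 0.5
```

Emit:
move_arm:
  steps:
    - {"hand":1,"x":0,"y":0,"z":-0.004,"turn":0}
    - {"hand":1,"x":0,"y":-0.02,"z":0,"turn":0}
    - {"hand":1,"x":0,"y":0,"z":0.0025,"turn":0}
    - {"hand":1,"x":0,"y":0,"z":0.0015,"turn":0}
    - {"hand":1,"x":0,"y":0,"z":0,"turn":0}

```text
time: 6.65
tcp_pos: [0.5809, 0.0374, 0.1081]
ee_rot: [180.0, 0.0, -0.4]
wrist_force: [-0.9, 0.5, 1.8]
grip_width: 0.0003
grasp_force: 0.5
```

Emit:
move_arm:
  steps:
    - {"hand":1,"x":0,"y":0,"z":-0.004,"turn":0}
    - {"hand":1,"x":0,"y":-0.02,"z":0,"turn":0}
    - {"hand":1,"x":0,"y":0,"z":0.0025,"turn":0}
    - {"hand":1,"x":0,"y":0,"z":0.0015,"turn":0}
    - {"hand":1,"x":0,"y":0,"z":0,"turn":0}

```text
time: 7.15
tcp_pos: [0.581, 0.0573, 0.1081]
ee_rot: [180.0, 0.0, -0.4]
wrist_force: [-0.3, 1.5, 1.1]
grip_width: 0.0
grasp_force: 0.5
```

Emit:
move_arm:
  steps:
    - {"hand":1,"x":0,"y":0,"z":-0.004,"turn":0}
    - {"hand":1,"x":0,"y":-0.01,"z":0,"turn":0}
    - {"hand":1,"x":0,"y":0,"z":0.0025,"turn":0}
    - {"hand":1,"x":0,"y":0,"z":0.0015,"turn":0}
    - {"hand":1,"x":0,"y":0,"z":0,"turn":0}

```text
time: 7.65
tcp_pos: [0.5811, 0.068, 0.108]
ee_rot: [-180.0, 0.0, -0.4]
wrist_force: [0.4, 1.2, 0.5]
grip_width: -0.0003
grasp_force: 0.5
```

Emit:
move_arm:
  steps:
    - {"hand":1,"x":0,"y":0,"z":-0.004,"turn":0}
    - {"hand":1,"x":0,"y":-0.01,"z":0,"turn":0}
    - {"hand":1,"x":0,"y":0,"z":0.0025,"turn":0}
    - {"hand":1,"x":0,"y":0,"z":0.0015,"turn":0}
    - {"hand":1,"x":0,"y":0,"z":0,"turn":0}

```text
time: 8.15
tcp_pos: [0.5813, 0.0783, 0.1083]
ee_rot: [-180.0, 0.0, -0.4]
wrist_force: [0.1, 0.9, 2.0]
grip_width: 0.0002
grasp_force: 0.8
```

Emit:
move_arm:
  steps:
    - {"hand":1,"x":0,"y":0,"z":-0.004,"turn":0}
    - {"hand":1,"x":0,"y":-0.01,"z":0,"turn":0}
    - {"hand":1,"x":0,"y":0,"z":0.0025,"turn":0}
    - {"hand":1,"x":0,"y":0,"z":0.0015,"turn":0}
    - {"hand":1,"x":0,"y":0,"z":0,"turn":0}

```text
time: 8.65
tcp_pos: [0.5817, 0.0886, 0.1093]
ee_rot: [-179.9, -0.0, -0.4]
wrist_force: [-1.5, 2.9, 5.7]
grip_width: 0.0001
grasp_force: 2.7
```

Emit:
move_arm:
  steps:
    - {"hand":1,"x":0,"y":0,"z":-0.004,"turn":0}
    - {"hand":1,"x":0,"y":-0.01,"z":0,"turn":0}
    - {"hand":1,"x":0,"y":0,"z":0.0025,"turn":0}
    - {"hand":1,"x":0,"y":0,"z":0.0015,"turn":0}
    - {"hand":1,"x":0,"y":0,"z":0,"turn":0}

```text
time: 9.15
tcp_pos: [0.5816, 0.0987, 0.1094]
ee_rot: [-179.9, -0.0, -0.4]
wrist_force: [-1.5, 2.2, 7.3]
grip_width: 0.0001
grasp_force: 3.4
```

Emit:
move_arm:
  steps:
    - {"hand":1,"x":0,"y":0,"z":-0.004,"turn":0}
    - {"hand":1,"x":0,"y":-0.01,"z":0,"turn":0}
    - {"hand":1,"x":0,"y":0,"z":0.0025,"turn":0}
    - {"hand":1,"x":0,"y":0,"z":0.0015,"turn":0}
    - {"hand":1,"x":0,"y":0,"z":0,"turn":0}

```text
time: 9.65
tcp_pos: [0.5816, 0.1088, 0.1093]
ee_rot: [-179.9, 0.0, -0.4]
wrist_force: [-1.9, 2.4, 6.0]
grip_width: -0.0001
grasp_force: 3.4
```

Emit:
move_arm:
  steps:
    - {"hand":1,"x":0,"y":0,"z":-0.004,"turn":0}
    - {"hand":1,"x":0,"y":-0.01,"z":0,"turn":0}
    - {"hand":1,"x":0,"y":0,"z":0.0025,"turn":0}
    - {"hand":1,"x":0,"y":0,"z":0.0015,"turn":0}
    - {"hand":1,"x":0,"y":0,"z":0,"turn":0}

```text
time: 10.15
tcp_pos: [0.5817, 0.1188, 0.1093]
ee_rot: [-179.9, 0.0, -0.4]
wrist_force: [-2.4, 2.0, 7.6]
grip_width: -0.0002
grasp_force: 3.5
```

Emit:
move_arm:
  steps:
    - {"hand":1,"x":0,"y":0,"z":-0.004,"turn":0}
    - {"hand":1,"x":0,"y":-0.01,"z":0,"turn":0}
    - {"hand":1,"x":0,"y":0,"z":0.0025,"turn":0}
    - {"hand":1,"x":0,"y":0,"z":0.0015,"turn":0}
    - {"hand":1,"x":0,"y":0,"z":0,"turn":0}

```text
time: 10.65
tcp_pos: [0.5819, 0.1288, 0.1092]
ee_rot: [-179.9, -0.0, -0.4]
wrist_force: [-2.2, 2.4, 7.4]
grip_width: 0.0
grasp_force: 3.2
```

Emit:
move_arm:
  steps:
    - {"hand":1,"x":0,"y":0,"z":-0.004,"turn":0}
    - {"hand":1,"x":0,"y":-0.01,"z":0,"turn":0}
    - {"hand":1,"x":0,"y":0,"z":0.0025,"turn":0}
    - {"hand":1,"x":0,"y":0,"z":0.0015,"turn":0}
    - {"hand":1,"x":0,"y":0,"z":0,"turn":0}

```text
time: 11.15
tcp_pos: [0.5816, 0.1383, 0.1081]
ee_rot: [-180.0, 0.0, -0.4]
wrist_force: [-1.4, 0.9, 2.2]
grip_width: -0.0003
grasp_force: 1.1
```

Emit:
move_arm:
  steps:
    - {"hand":1,"x":0,"y":0,"z":-0.004,"turn":0}
    - {"hand":1,"x":0,"y":-0.005,"z":0,"turn":0}
    - {"hand":1,"x":0,"y":0,"z":0.0025,"turn":0}
    - {"hand":1,"x":0,"y":0,"z":0.0015,"turn":0}
    - {"hand":1,"x":0,"y":0,"z":0,"turn":0}

```text
time: 11.65
tcp_pos: [0.5818, 0.1429, 0.1082]
ee_rot: [-180.0, 0.0, -0.4]
wrist_force: [0.2, 0.1, 1.7]
grip_width: -0.0002
grasp_force: 0.8
```

Emit:
move_arm:
  steps:
    - {"hand":1,"x":0,"y":0,"z":-0.004,"turn":0}
    - {"hand":1,"x":0,"y":0.01,"z":0,"turn":0}
    - {"hand":1,"x":0,"y":0,"z":0.0025,"turn":0}
    - {"hand":1,"x":0,"y":0,"z":0.0015,"turn":0}
    - {"hand":1,"x":0,"y":0,"z":0,"turn":0}

```text
time: 12.15
tcp_pos: [0.582, 0.1319, 0.109]
ee_rot: [179.9, -0.0, -0.4]
wrist_force: [-2.0, -2.6, 4.5]
grip_width: 0.0
grasp_force: 2.0
```

Emit:
move_arm:
  steps:
    - {"hand":1,"x":0,"y":0,"z":-0.004,"turn":0}
    - {"hand":1,"x":0,"y":0.049,"z":0,"turn":0}
    - {"hand":1,"x":0,"y":0,"z":0.0025,"turn":0}
    - {"hand":1,"x":0,"y":0,"z":0.0015,"turn":0}
    - {"hand":1,"x":0,"y":0,"z":0,"turn":0}

```text
time: 12.65
tcp_pos: [0.5816, 0.0832, 0.1088]
ee_rot: [179.9, -0.0, -0.4]
wrist_force: [-0.8, -4.0, 4.2]
grip_width: -0.0001
grasp_force: 2.2
```

```bash
python3 - <<'E'
from h import *
f=viewer.grab_frame('scene'); cv2.imwrite('pics/s2.png',cv2.resize(f['frame'][130:400,180:470],None,fx=2,fy=2))
print(manip.state()['tcp_pos'])
E
```

```text
[0.58171843 0.08369862 0.1088678 ]
```

View pics/s2.png

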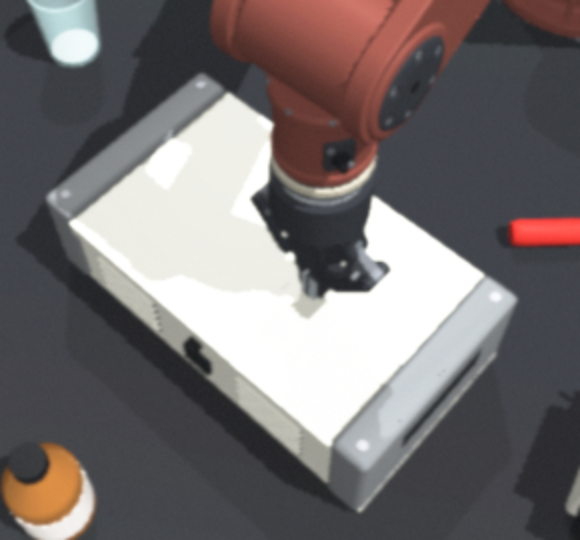

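The scene picture shows the closed tip on the cover at about (315,292) in the crop, on the half nearer the +y cap. The probes put the rail's middle at y≈0.108, averaging both approach directions (0.1095 and 0.107). Now to the pump.

Emit:
move_arm:
  steps:
    - {"hand":1,"x":0,"y":0,"z":-0.045,"turn":0}
    - {"hand":1,"x":0,"y":0,"z":-0.048,"turn":0}
    - {"hand":0,"x":-0.012,"y":-0.045,"z":0,"turn":0}
    - {"hand":0,"x":-0.012,"y":-0.045,"z":0,"turn":0}
    - {"hand":0,"x":-0.012,"y":-0.045,"z":0,"turn":0}

```text
time: 13.2
tcp_pos: [0.5454, 0.2221, 0.2016]
ee_rot: [-179.9, -0.0, -0.4]
wrist_force: [0.2, -0.0, -0.6]
grip_width: 0.0432
grasp_force: 0.0
```

Emit:
move_arm:
  steps:
    - {"hand":0,"x":-0.013,"y":-0.045,"z":0,"turn":0}
    - {"hand":0,"x":-0.013,"y":-0.045,"z":0,"turn":0}
    - {"hand":0,"x":-0.013,"y":-0.045,"z":0,"turn":0}
    - {"hand":0,"x":0,"y":0,"z":0,"turn":-0.1}
    - {"hand":0,"x":0,"y":0,"z":0,"turn":-0.1}

```text
time: 13.7
tcp_pos: [0.5059, 0.3579, 0.2004]
ee_rot: [-179.9, 0.1, 11.6]
wrist_force: [-0.4, -0.2, -0.4]
grip_width: 0.0853
grasp_force: 0.0
```

Emit:
move_arm:
  steps:
    - {"hand":0,"x":0,"y":0,"z":0,"turn":0}
    - {"hand":0,"x":0,"y":0,"z":0,"turn":0}
    - {"hand":0,"x":0,"y":0,"z":0,"turn":0}
    - {"hand":0,"x":0,"y":0,"z":0,"turn":0}
    - {"hand":0,"x":0,"y":0,"z":0,"turn":0}

```text
time: 14.2
tcp_pos: [0.5084, 0.3541, 0.2013]
ee_rot: [-180.0, -0.0, 11.0]
wrist_force: [-0.3, -0.0, 0.5]
grip_width: 0.0853
grasp_force: 0.0
```

```bash
python3 - <<'E'
from h import *
f=viewer.grab_frame('wrist'); cv2.imwrite('pics/w1.png',f['frame'])
print(manip.state()['tcp_pos'],manip.state()['ee_rot'],np.round(f['world_from_camera'],3).tolist())
E
```

```text
[0.50843211 0.35410826 0.2013756 ] [-1.79988782e+02 -4.50475623e-03  1.09871256e+01] [[0.192, -0.941, -0.28, 0.58], [-0.981, -0.184, -0.053, 0.368], [-0.002, 0.285, -0.959, 0.344], [0.0, 0.0, 0.0, 1.0]]
```

View pics/w1.png

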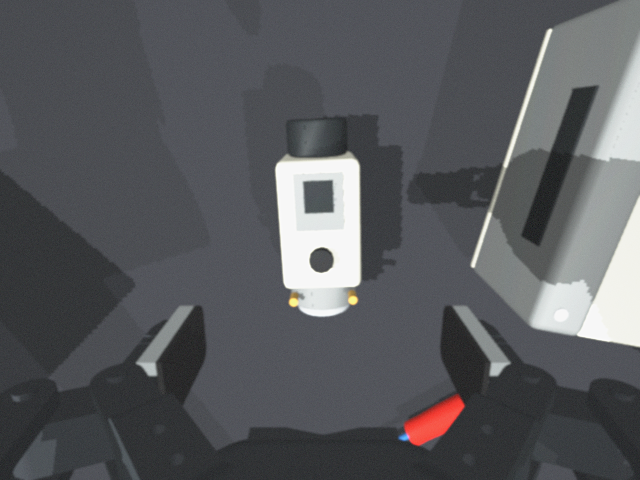

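The wrist view shows the pump's top face at about (276,158)–(361,287), with the knob at (321,260) and display at (319,197). It's nearly square to the fingers.

```bash
python3 - <<'E'
from h import *
f=viewer.grab_frame('wrist'); b=f['frame'].astype(int)
c=big(b.min(2)>190,(260,140,380,292)); r=rect(f,c,.078); print(r)
print(np.round(ray(f,[(277,163),(358,158),(284,286),(361,285),(319,197)],.078),4), ray(f,[(321,260)],.086))
f=viewer.grab_frame('top'); print(rect(f,big(f['frame'].min(2)>185,(110,200,190,300)),.078))
E
```

```text
((507.76324462890625, 357.19537353515625), (93.94752502441406, 54.78346633911133), 13.194045066833496)
[[0.5462 0.3928 0.078 ]
 [0.5595 0.3415 0.078 ]
 [0.4611 0.374  0.078 ]
 [0.4725 0.32   0.078 ]
 [0.5293 0.3616 0.078 ]] [[0.48842272 0.35220894 0.086     ]]
((506.81732177734375, 354.6040954589844), (88.07014465332031, 51.02827835083008), 13.0795316696167)
```

Emit:
move_arm:
  steps:
    - {"hand":0,"x":0,"y":-0.003,"z":0,"turn":-0.035}
    - {"hand":0,"x":0,"y":0,"z":0.045,"turn":0}
    - {"hand":0,"x":0,"y":0,"z":0.045,"turn":0}
    - {"hand":0,"x":0,"y":0,"z":0.035,"turn":0}
    - {"hand":0,"x":0,"y":0,"z":0.02,"turn":0}

```text
time: 14.85
tcp_pos: [0.5053, 0.3558, 0.0523]
ee_rot: [179.9, 0.3, 13.0]
wrist_force: [0.9, -0.2, -0.1]
grip_width: 0.0856
grasp_force: 0.0
```

Emit:
move_arm:
  steps:
    - {"hand":0,"x":0,"y":0,"z":0.013,"turn":0}
    - {"hand":0,"x":0,"y":0,"z":0.01,"turn":0}
    - {"hand":0,"x":0,"y":0,"z":0,"turn":0}
    - {"hand":0,"x":0,"y":0,"z":0,"turn":0}
    - {"hand":0,"x":0,"y":0,"z":0,"turn":0}

```text
time: 15.35
tcp_pos: [0.509, 0.358, 0.0351]
ee_rot: [-179.9, -0.2, 13.1]
wrist_force: [0.1, -0.8, 0.2]
grip_width: 0.0854
grasp_force: 0.0
```

Emit:
move_arm:
  steps:
    - {"hand":1,"x":0,"y":0,"z":0,"turn":0}
    - {"hand":1,"x":0,"y":0,"z":0,"turn":0}
    - {"hand":1,"x":0,"y":0,"z":0,"turn":0}
    - {"hand":1,"x":0,"y":0,"z":0,"turn":0}
    - {"hand":1,"x":0,"y":0,"z":0,"turn":0}
  newtons: 60

```text
time: 15.85
tcp_pos: [0.5085, 0.3574, 0.0345]
ee_rot: [180.0, -0.1, 13.1]
wrist_force: [0.0, -2.5, 6.1]
grip_width: 0.0552
grasp_force: 66.3
```

Emit:
move_arm:
  steps:
    - {"hand":1,"x":0,"y":0,"z":0,"turn":0}
    - {"hand":1,"x":0,"y":0,"z":0,"turn":0}
    - {"hand":1,"x":0,"y":0,"z":0,"turn":0}
    - {"hand":1,"x":0,"y":0,"z":0,"turn":0}
    - {"hand":1,"x":0,"y":0,"z":0,"turn":0}

```text
time: 16.35
tcp_pos: [0.5085, 0.3574, 0.0345]
ee_rot: [180.0, -0.1, 13.1]
wrist_force: [-0.7, -1.7, 5.5]
grip_width: 0.0555
grasp_force: 66.3
```

Emit:
move_arm:
  steps:
    - {"hand":1,"x":0,"y":0,"z":-0.01,"turn":0}
    - {"hand":1,"x":0,"y":0,"z":-0.03,"turn":0}
    - {"hand":1,"x":0,"y":0,"z":-0.04,"turn":0}
    - {"hand":1,"x":0,"y":0,"z":-0.04,"turn":0}
    - {"hand":1,"x":0,"y":0,"z":-0.04,"turn":0}

```text
time: 16.85
tcp_pos: [0.5051, 0.3563, 0.1914]
ee_rot: [179.9, 0.4, 13.0]
wrist_force: [1.3, -0.3, -8.3]
grip_width: 0.0556
grasp_force: 66.7
```

Emit:
move_arm:
  steps:
    - {"hand":1,"x":0,"y":0,"z":-0.01,"turn":0}
    - {"hand":1,"x":0,"y":0,"z":0,"turn":0.06}
    - {"hand":1,"x":0,"y":0,"z":0,"turn":0.06}
    - {"hand":1,"x":0,"y":0,"z":0,"turn":0.06}
    - {"hand":1,"x":0,"y":0,"z":0,"turn":0.057}

```text
time: 17.35
tcp_pos: [0.5052, 0.3561, 0.1988]
ee_rot: [179.8, 0.4, -0.7]
wrist_force: [-0.4, 0.8, -7.4]
grip_width: 0.0555
grasp_force: 67.2
```

Emit:
move_arm:
  steps:
    - {"hand":1,"x":0.01,"y":0.025,"z":0,"turn":0}
    - {"hand":1,"x":0.01,"y":0.03,"z":0,"turn":0}
    - {"hand":1,"x":0.01,"y":0.03,"z":0,"turn":0}
    - {"hand":1,"x":0.01,"y":0.03,"z":0,"turn":0}
    - {"hand":1,"x":0.01,"y":0.03,"z":0,"turn":0}

```text
time: 17.85
tcp_pos: [0.5539, 0.2102, 0.1989]
ee_rot: [179.9, 0.4, -0.5]
wrist_force: [0.1, 0.6, -7.3]
grip_width: 0.0552
grasp_force: 67.3
```

Emit:
move_arm:
  steps:
    - {"hand":1,"x":0.01,"y":0.03,"z":0,"turn":0}
    - {"hand":1,"x":0.01,"y":0.03,"z":0,"turn":0}
    - {"hand":1,"x":0.003,"y":0.025,"z":0,"turn":0}
    - {"hand":1,"x":0,"y":0.019,"z":0,"turn":0}
    - {"hand":1,"x":0,"y":0,"z":0,"turn":0}

```text
time: 18.35
tcp_pos: [0.5759, 0.1048, 0.199]
ee_rot: [179.9, 0.4, -0.7]
wrist_force: [0.5, -0.3, -8.0]
grip_width: 0.0555
grasp_force: 67.6
```

Emit:
move_arm:
  steps:
    - {"hand":1,"x":0,"y":0,"z":0,"turn":0}
    - {"hand":1,"x":0,"y":0,"z":0,"turn":0}
    - {"hand":1,"x":0,"y":0,"z":0,"turn":0}
    - {"hand":1,"x":0,"y":0,"z":0,"turn":0}
    - {"hand":1,"x":0,"y":0,"z":0,"turn":0}

```text
time: 18.85
tcp_pos: [0.5784, 0.1082, 0.2033]
ee_rot: [-180.0, -0.0, -0.5]
wrist_force: [0.2, -0.4, -7.2]
grip_width: 0.0554
grasp_force: 67.6
```

```bash
python3 - <<'E'
from h import *
f=viewer.grab_frame('wrist'); cv2.imwrite('pics/w2.png',f['frame'])
s=manip.state();print(s['tcp_pos'],s['ee_rot'],s['wrist_force'])
E
```

```text
[0.57840187 0.10811962 0.20342079] [-1.79994370e+02 -1.35520128e-02 -4.84104350e-01] [-1.03708803 -0.85138434 -7.71856887]
```

View pics/w2.png

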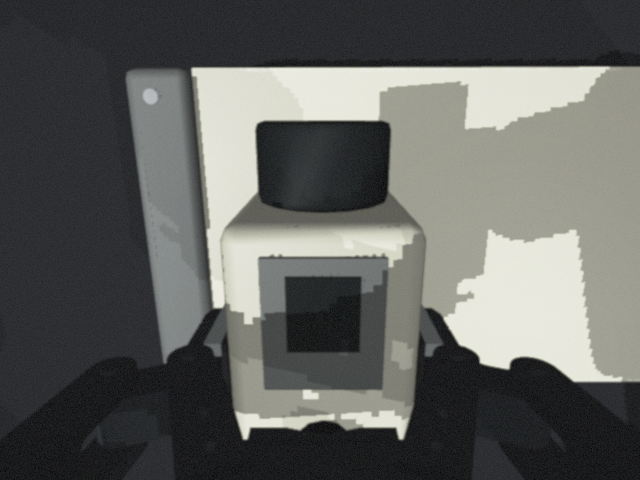

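The pump is square in the grip and above the +y half of the cover. Lowering gently.

Emit:
move_arm:
  steps:
    - {"hand":1,"x":0,"y":0,"z":0.012,"turn":0}
    - {"hand":1,"x":0,"y":0,"z":0.014,"turn":0}
    - {"hand":1,"x":0,"y":0,"z":0.012,"turn":0}
    - {"hand":1,"x":0,"y":0,"z":0.006,"turn":0}
    - {"hand":1,"x":0,"y":0,"z":0.004,"turn":0}

```text
time: 19.4
tcp_pos: [0.5773, 0.1075, 0.1534]
ee_rot: [180.0, 0.2, -0.5]
wrist_force: [-0.5, -0.1, -8.1]
grip_width: 0.0556
grasp_force: 67.4
```

Emit:
move_arm:
  steps:
    - {"hand":1,"x":0,"y":0,"z":0.002,"turn":0}
    - {"hand":1,"x":0,"y":0,"z":0.0015,"turn":0}
    - {"hand":1,"x":0,"y":0,"z":0.0015,"turn":0}
    - {"hand":1,"x":0,"y":0,"z":0,"turn":0}
    - {"hand":1,"x":0,"y":0,"z":0,"turn":0}

```text
time: 19.9
tcp_pos: [0.5787, 0.1077, 0.1507]
ee_rot: [-180.0, -0.0, -0.5]
wrist_force: [-1.1, 0.1, -7.7]
grip_width: 0.0552
grasp_force: 67.4
```

Emit:
move_arm:
  steps:
    - {"hand":1,"x":0,"y":0,"z":0.0015,"turn":0}
    - {"hand":1,"x":0,"y":0,"z":0.0015,"turn":0}
    - {"hand":1,"x":0,"y":0,"z":0.0015,"turn":0}
    - {"hand":1,"x":0,"y":0,"z":0,"turn":0}
    - {"hand":1,"x":0,"y":0,"z":0,"turn":0}

```text
time: 20.4
tcp_pos: [0.5783, 0.1076, 0.1457]
ee_rot: [-180.0, 0.0, -0.5]
wrist_force: [0.6, 0.2, -8.1]
grip_width: 0.0552
grasp_force: 67.4
```

Emit:
move_arm:
  steps:
    - {"hand":1,"x":0,"y":0,"z":0.0005,"turn":0}
    - {"hand":1,"x":0,"y":0,"z":0.0005,"turn":0}
    - {"hand":1,"x":0,"y":0,"z":0.0005,"turn":0}
    - {"hand":1,"x":0,"y":0,"z":0,"turn":0}
    - {"hand":1,"x":0,"y":0,"z":0,"turn":0}

```text
time: 20.9
tcp_pos: [0.5785, 0.1076, 0.1444]
ee_rot: [-180.0, -0.0, -0.5]
wrist_force: [-1.4, -0.4, -7.0]
grip_width: 0.0555
grasp_force: 67.4
```

Emit:
move_arm:
  steps:
    - {"hand":1,"x":0,"y":0,"z":0.0005,"turn":0}
    - {"hand":1,"x":0,"y":0,"z":0.0005,"turn":0}
    - {"hand":1,"x":0,"y":0,"z":0.0003,"turn":0}
    - {"hand":1,"x":0,"y":0,"z":0,"turn":0}
    - {"hand":1,"x":0,"y":0,"z":0,"turn":0}

```text
time: 21.4
tcp_pos: [0.5785, 0.1076, 0.1439]
ee_rot: [180.0, -0.0, -0.5]
wrist_force: [-4.0, 0.1, 1.3]
grip_width: 0.0553
grasp_force: 68.0
```

Landed, with the weight taken by the cover. Releasing.

Emit:
move_arm:
  steps:
    - {"hand":0.33,"x":0,"y":0,"z":0,"turn":0}
    - {"hand":0.28,"x":0,"y":0,"z":0,"turn":0}
    - {"hand":0.2,"x":0,"y":0,"z":0,"turn":0}
    - {"hand":0.1,"x":0,"y":0,"z":0,"turn":0}
    - {"hand":0,"x":0,"y":0,"z":0,"turn":0}
  newtons: 20

```text
time: 21.9
tcp_pos: [0.5788, 0.1077, 0.1432]
ee_rot: [-180.0, -0.0, -0.5]
wrist_force: [-0.0, 0.9, 0.2]
grip_width: 0.0854
grasp_force: 0.0
```

Emit:
move_arm:
  steps:
    - {"hand":0,"x":0,"y":0,"z":0,"turn":0}
    - {"hand":0,"x":0,"y":0,"z":-0.01,"turn":0}
    - {"hand":0,"x":0,"y":0,"z":-0.03,"turn":0}
    - {"hand":0,"x":0,"y":0,"z":-0.045,"turn":0}
    - {"hand":0,"x":0,"y":0,"z":-0.045,"turn":0}

```text
time: 22.4
tcp_pos: [0.5778, 0.1076, 0.2743]
ee_rot: [180.0, 0.1, -0.5]
wrist_force: [0.1, -0.4, 0.1]
grip_width: 0.0854
grasp_force: 0.0
```

Emit:
move_arm:
  steps:
    - {"hand":0,"x":-0.03,"y":0.03,"z":-0.02,"turn":0}
    - {"hand":0,"x":-0.04,"y":0.03,"z":0,"turn":0}
    - {"hand":0,"x":-0.04,"y":0.03,"z":0,"turn":0}
    - {"hand":0,"x":-0.03,"y":0.03,"z":0,"turn":0}
    - {"hand":0,"x":0,"y":0,"z":0,"turn":0}

```text
time: 22.9
tcp_pos: [0.4343, -0.0133, 0.2935]
ee_rot: [179.9, 0.0, -0.7]
wrist_force: [0.2, -0.2, 0.1]
grip_width: 0.0854
grasp_force: 0.0
```

```bash
python3 - <<'E'
from h import *
f=viewer.grab_frame('scene'); cv2.imwrite('pics/s3.png',f['frame'])
f=viewer.grab_frame('top'); cv2.imwrite('pics/t3.png',f['frame']); print(manip.state()['tcp_pos'])
E
```

```text
[ 0.43727391 -0.0115087   0.29406151]
```

View pics/s3.png

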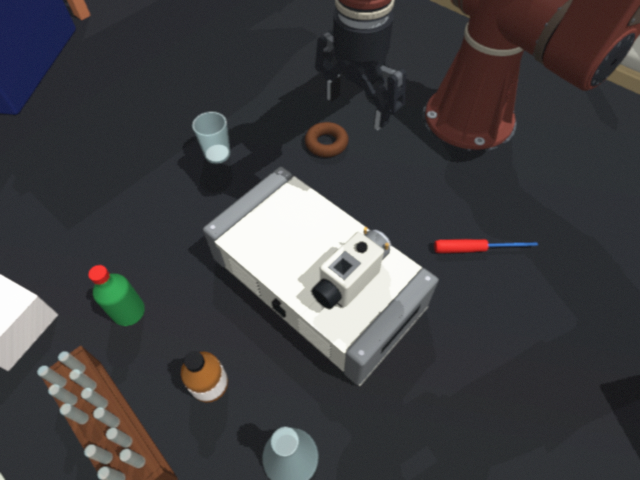

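View pics/t3.png

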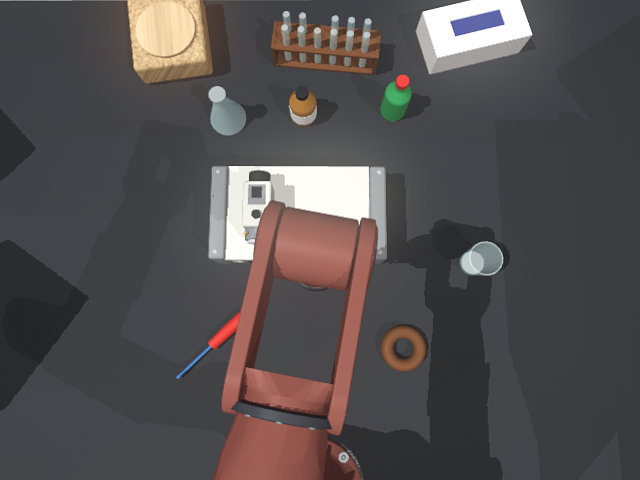

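Both views show the pump upright on the cover (around (352,268) in the scene view, (257,208) in the top view). It lies along x, nothing else has moved, and the arm is clear.

```bash
python3 -c "
from rig import ticket
print(ticket.hand_in())"
```

```text
the job is handed in; nothing more can be done
None
```

The pump stands on the cover at y ≈ 0.108 m, lengthways along the rail, whose middle I felt at about y = 0.108 m; it looks level in the last pictures, and I handed the job in at about 23 s (no verdict was returned).

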